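# Hang the instrument basket on the drain hook

### The job

Swing the flat-lying bail of the instrument basket up until it stands upright, the basket staying put on the counter; then carry the basket level by its bail to the drain stand and, with the hook's crook coming up into the kink in the middle of the bail, lower it by feel until the hook has taken its weight. Only then let go, and leave it hanging level and still above the drip dish. Do not press hard on the stand, which is only lightly clamped, and leave the dental cast, the shade guide and the two hand instruments lying there where they are.

Things in the scene. Friction and masses are not known exactly. Their poses are not given: they have to be found in the camera images.
- basket_mid (a point): Centre (33 mm above the underside, on the axis) of a loose round perforated stainless basket, 66 mm tall, 104 mm wide at the foot, 121 at the rim, 0.35 to 0.58 kg with two metal impression trays in it. z up. The bail's pivots lie at y = +67 and -67 mm, 23 mm above this point (56 above the underside). The flat-lying bail points along this +x.
- bail (a joint): Angle of the basket's bail about its pivots: 0 lies flat (level) towards the basket's +x, 1.57 stands upright, 3.14 lies flat to the other side. It starts at 0 to 0.12 and stays where it is left (pivot friction about 0.03 N m).
- bail_kink (a point): Middle of the bail, on the rod's centre line at the top of its kink. The bail is a U of 8 mm steel rod, legs 134 mm apart, cross bar 90 mm from the pivot line. Mid-bar the rod bulges outwards in a kink 14 mm deep (its top is 104 mm from the pivot line), 36 mm wide at its mouth, 19 at its top (centre lines). Axes turn with the bail: x from pivots to kink, y along the bar. No reading while held.
- bail_bar (a point): Centre of the straight piece of the bail's cross bar on the kink's +y side, 38 mm from the middle: a place to grip (8 mm round rod, free from 18 to 57 mm to each side of the middle; the same on the -y side). Flat, the bar lies 56 mm above the counter, at least 25 mm clear of the basket's rim. Axes as bail_kink. No reading while held.
- stand: Drain stand, fixed. Origin on the counter, plumb below the lowest point of its hook's crook; z up. A 260 x 170 mm foot plate, a 136 x 150 mm drip dish (rim 20 mm high), a 13 mm post at x = +125 mm (top 288 mm high) and an 8 mm round crossarm on a sliding boss clamp, running from the post along -x to an upturned hook. It is lightly clamped: more than 14 N on the stand knocks it out of place.
- stand_post (a point): Foot of the stand's post, on the counter; axes as the stand. Crossarm centre line, heights above the crook's lowest point: level at 11 mm from the post to 19 mm short of the crook, down into the crook, then up to the nose tip 21 mm beyond it, 20 mm high. The crossarm's height is not measured: the crook's lowest point (rod centre; radius 4 mm) is anywhere 200 to 236 mm above the counter.
- cast: Bystander: plaster dental cast, 58 x 72 x 43 mm, origin at its underside.
- shade_guide: Bystander: flat fan of tooth-shade tabs on steel stems, radius 75 mm, 10 mm high; origin at the pivot, fan towards its +x.
- mirror: Bystander: mouth mirror lying flat, 10 mm thick, 156 mm long along its x; origin under the middle of the handle.
- probe: Bystander: dental probe lying flat, 10 mm thick, 148 mm long along its x; origin under the middle of the handle.
There are look-alikes about, which are no part of the job. Leave any purple or red look-alike of the part that bears basket_mid alone.

How it is judged (in metres and radians):
On the way, in this order (a step that is already met when the one before it is completed fails the run):
1. the bail stands upright (within 0.2 rad) while the basket still stands on the counter within 20 mm of where it was (value of joint bail between 1.37 and 1.77 rad and distance of basket_mid from where it was at the start of the episode below 0.02 m and angle between basket_mid's own z axis and vertical below 0.1 rad), for 0.2 s.
2. the bail, still held by the fingers, rests on the hook, which carries at least 1.5 N of the basket (not dropped onto it) (contact force between basket and stand above 1.5 N and contact force between the fingers and basket above 1 N and horizontal distance between bail_kink and stand below 0.015 m and height (world z) of bail_kink above 0.2 m), for 0.2 s.
At the end, for the whole second after the job is handed in: The basket hangs from the hook with the crook in the bail's kink (kink within 8 mm of the crook along the crossarm and 7 mm across it), level within 0.2 rad, still (under 40 mm/s) and let go (x of bail_kink in the frame of stand between -0.008 and 0.008 m and y of bail_kink in the frame of stand between -0.007 and 0.007 m and height (world z) of bail_kink above 0.2 m and contact force between basket and stand above 2 N and angle between basket_mid's own z axis and vertical below 0.2 rad and linear speed of basket below 0.04 m/s); the robot touches nothing.
It fails at once if more than 14 N on the drain stand (contact force between stand and anything else above 14 N).
It fails at once if the basket is tipped by more than 0.5 rad (angle between basket_mid's own z axis and vertical above 0.5 rad).
It fails at once if the cast, shade guide, mirror or probe is moved by more than 20 mm (distance of any of cast, shade_guide, mirror, probe from where it was at the start of the episode above 0.02 m).
It also fails if it takes over 72 s, if anything falls off the work surface, if the arm or the gripper's body presses on something with over 40 N, if the wrist force passes 120 N, or if a joint passes its speed limit or range.

### The arm

A 6-joint arm with a two-finger parallel gripper is mounted at the origin on the work surface. World frame = base frame: x ahead of the robot, y to its left, z up, the work surface at z = 0. Lengths are in mm, angles in rad, forces in N, time in s.
With the tool pointing down it reaches from about 300 to 875 mm from the base axis. Payload 4.2 kg.
Tool frame: the origin (TCP) lies at the very end of the fingers, on their centre line; the grasp point (between the pads) lies ctrl.grip_point_offset behind it (ctrl.grip_point_offset is the distance from the TCP to the grasp point, in mm); z points along the fingers, x is the direction in which the jaws open and shut, and the axes are right-handed (so a half turn about z gives the same grasp; the last joint's range is limited). The gripper opens to 85 mm and grips with 20 to 120 N. Pads are 22 mm wide; open, the fingers measure 114 mm over their backs; the gripper's body (76 mm by 85 mm) begins 54 mm behind the grasp point. The pads swing forward as they close: fully open they stand 13 mm farther back than shut.
Start: joints at [1.212, 0.32, 1.565, -0, 1.257, -0.02], TCP at [191.107, 542.328, 231.338] pointing down, gripper open.
Joint ranges: [-3.11, 3.11], [-0.84, 2.01], [0.21, 2.61], [-1.34, 4.49], [0.05, 2.63], [-2.56, 2.56]. Speed limits (rad/s): [2.57, 2.57, 3.14, 3.14, 3.14, 3.14].

### API

Orientations are given as a unit quaternion [w, x, y, z].
In Python, from rig import ctrl gives the robot as it stands.
- The arm moves only by the tool play_rows, never from a script. Its arguments are lists of equal length, an entry for each row: "travel": the shift along the tool's x, y, z in units of 30 mm (1.0 is 30 mm), a list of three; "twist": the turn about the tool's z in units of 8 degrees (1.0 is 8 degrees). A call has 1 to 5 rows; each row is the pose to reach, as a shift and turn from the pose commanded when the call began, along the tool's axes at that moment; what a row does not reach only later rows make up. A row lasts 1/10 s, in which the tool goes at most 50 mm and 8.59 degrees, less where a joint would pass 70% of its speed; a pose out of reach is approached as far as the arm can. A call with a gripper value outside its range is refused whole. "claw" is the finger opening in mm, from 0 to 85.4, set as the call begins (left out, the last holds). The fingers move at their own pace and stop on an object; the grip force is fixed at half the most. Time passes only in rows, so rows that repeat a pose let the fingers close. It gives the time, the measured TCP pose, the force and the opening at its end, in the units of the state.
- ctrl.get_obs(): the state, without advancing time (a new reading comes with each control period).
- ctrl.snapshot(name): name is "scene" or "top" or "wrist"; returns a dict with "img" (480x640x3 uint8, red, green, blue), "fovy" (degrees; the focal length in pixels is half the picture's height over the tangent of half this angle, whatever the lens; pixels are square), "cx", "cy" (the principal point, pixels), "k1" (the pictures are not rectified: a ray, as slopes to the right and down, at radius r is drawn at 1 + k1 r^2 times it, then the intrinsics apply), "T" (4x4, takes a point from camera to world coordinates); the wrist camera has in their place "mount" (4x4, takes a point from camera to tool coordinates, whose origin is the TCP and whose axes are the tool frame's). Camera axes: x right, y down, z forward; pixel columns grow to the right and rows downward; lengths in mm; the calibration is good to about 2 mm. A picture is of the moment at which its call begins: read the wrist's pose just before it. There is no depth.
- ctrl.job_done(): hands the job in, once; it reports no verdict.
The state is a dict: "t": time; "joint_pos": joint angles; "qd": joint speeds; "tau": joint torques, N m; "ee_pos": TCP position; "ee_rot": TCP orientation; "ft_force": force on the tool from outside, world axes, zero at the start; "moment": the same for the moment, N m; "width": finger opening in mm.
Only numpy, scipy, OpenCV 4.12 (cv2) and the standard library are available. Lean on these libraries where they do the work, as an engineer would, in place of code of your own. Each camera call takes 0.05 s, during which the arm holds its last target. There are 200 camera calls.

## Working session

There is one attempt and no reset: what is moved stays moved. The work goes in short steps, Python scripts to look and compute and a tool call to move; the robot and the scene stay as the last step left them, time stands still between calls to the robot, and variables do not carry over. Pictures are saved under pics/ and viewed, about 8 in all and at most 12, crops included, and the job is handed in when it is done.

Besides the shell and the picture viewer there is one more tool, called after "Request:" in YAML: its name, and indented under it one key for each argument. play_rows: Moves the arm, as the interface text tells. Its arguments: {"type":"object","properties":{"travel":{"type":"array"},"twist":{"type":"array"},"claw":{"type":"number"}},"required":["travel","twist"]}

```bash
ls; mkdir -p pics; cat > h.py <<'E'
import numpy as np, cv2
from rig import ctrl
from scipy.spatial.transform import Rotation as R
def pose():
    o=ctrl.get_obs(); q=o["ee_rot"]; T=np.eye(4)
    T[:3,:3]=R.from_quat([q[1],q[2],q[3],q[0]]).as_matrix(); T[:3,3]=o["ee_pos"]; return T
def snap(name,save=None):
    P=pose(); s=ctrl.snapshot(name)
    if name=="wrist": s["T"]=P@np.array(s["mount"])
    s["T"]=np.array(s["T"])
    if save: cv2.imwrite("pics/"+save+".png",s["img"][:,:,::-1]); np.save("pics/"+save+".npy",s,allow_pickle=True)
    return s
def load(n): return np.load("pics/"+n+".npy",allow_pickle=True).item()
def cam(s):
    f=240/np.tan(np.radians(s["fovy"])/2)
    return np.array([[f,0,s["cx"]],[0,f,s["cy"]],[0,0,1.]]),np.array([s["k1"],0,0,0,0.])
def ray(s,uv):
    K,d=cam(s); x=cv2.undistortPoints(np.array(uv,float).reshape(-1,1,2),K,d).reshape(-1,2)
    v=np.c_[x,np.ones(len(x))]@s["T"][:3,:3].T
    return s["T"][:3,3],v/np.linalg.norm(v,axis=1)[:,None]
def onplane(s,uv,z):
    o,v=ray(s,uv); return o+v*((z-o[2])/v[:,2])[:,None]
def proj(s,p):
    K,d=cam(s); Ti=np.linalg.inv(s["T"])
    return cv2.projectPoints(np.array(p,float).reshape(-1,1,3),cv2.Rodrigues(Ti[:3,:3])[0],Ti[:3,3],K,d)[0].reshape(-1,2)
def tri(views):
    A=np.zeros((3,3));b=np.zeros(3);L=[]
    for s,uv in views:
        o,v=ray(s,[uv]);M=np.eye(3)-np.outer(v[0],v[0]);A+=M;b+=M@o;L.append((o,v[0]))
    p=np.linalg.solve(A,b); return p,[np.linalg.norm(np.cross(p-o,v)) for o,v in L]
E
python3 - <<'E'
from h import *
for n in("scene","top","wrist"):
    s=snap(n,n+"0"); print(n,s["fovy"],s["cx"],s["cy"],s["k1"],s["T"].round(3).tolist())
print(ctrl.get_obs(),ctrl.grip_point_offset)
E
```

```text
pics
scene 50.05758225097814 322.61907491344374 231.8004332439763 -0.07268967188764146 [[0.185, 0.666, -0.722, 1160.612], [0.983, -0.123, 0.139, -151.921], [0.004, -0.735, -0.678, 715.087], [0.0, 0.0, 0.0, 1.0]]
top 50.72730337857939 322.609273570311 237.93347961619008 0.04355184483749655 [[0.008, -0.998, 0.057, 396.84], [-1.0, -0.008, 0.003, -19.555], [-0.002, -0.057, -0.998, 1001.121], [0.0, 0.0, 0.0, 1.0]]
wrist 59.64600937769212 318.4499041351754 240.09497505832425 -0.09659894282073614 [[0.334, 0.898, 0.287, 117.135], [0.943, -0.318, -0.104, 566.259], [-0.002, 0.305, -0.952, 373.201], [0.0, 0.0, 0.0, 1.0]]
{'t': 0.15, 'joint_pos': array([ 1.21197317e+00,  3.20125834e-01,  1.56537737e+00,  8.44212702e-06,
        1.25734987e+00, -1.99885380e-02]), 'qd': array([ 0.0003574 ,  0.00017657, -0.00447422,  0.00115533,  0.00077843,
        0.00015792]), 'tau': array([ 4.38172610e-04, -4.15848863e+01, -2.34345406e+01, -1.97784296e-06,
        5.89164105e-03, -3.46630441e-05]), 'ee_pos': array([190.99609187, 541.9963242 , 230.69474113]), 'ee_rot': array([ 3.50434997e-04,  8.16207733e-01,  5.77758202e-01, -5.23812375e-04]), 'ft_force': array([ 0.08319095, -0.70020993, -0.25676179]), 'moment': array([-0.00861157,  0.00489014,  0.00373097]), 'width': 85.75387282136818} 18.700000000000003
```

View pics/top0.png

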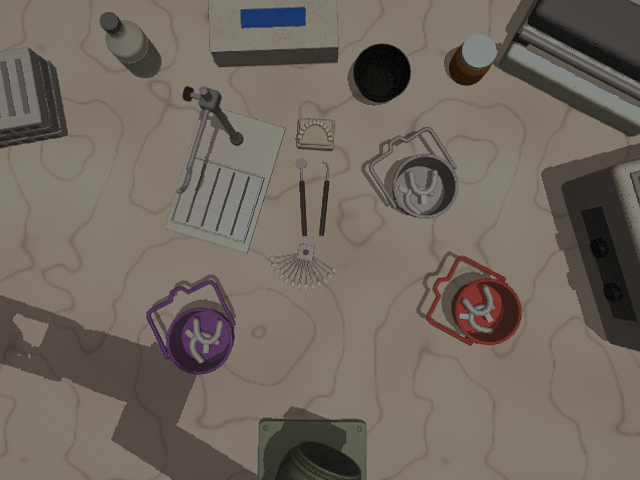

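View pics/scene0.png

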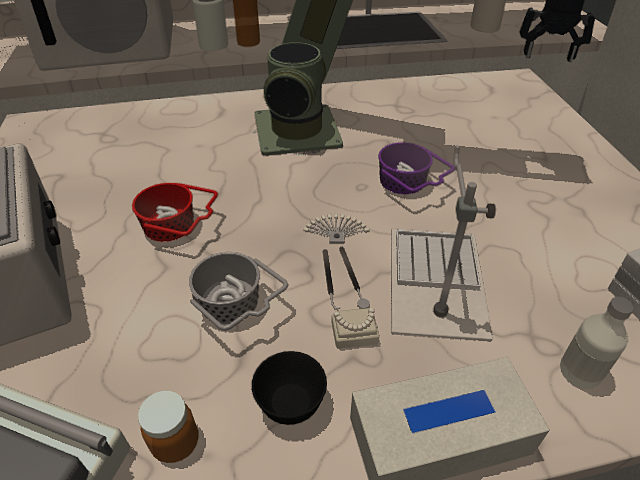

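The top view shows the steel basket at about (422,187), with its bail and kink toward (402,135). The stand's post foot is at (237,138), its crossarm runs (207,100)→(183,190), and the red and purple baskets are look-alikes. The scene view shows the same layout. I'll enlarge the relevant parts.

```bash
python3 - <<'E'
from h import *
def c(n,x,y,w,h,W,H):
    return cv2.resize(load(n)["img"][y:y+h,x:x+w,::-1],(W,H),interpolation=cv2.INTER_CUBIC)
a=c("top0",355,115,110,110,400,400) 
b=c("top0",160,75,110,110,400,400)
m=np.hstack([a,b])
a=c("scene0",180,240,120,60,400,200); b=c("scene0",430,130,100,50,400,200)
cv2.imwrite("pics/m1.png",np.vstack([m,np.hstack([a,b])]))
E
```

```text
(no output)
```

View pics/m1.png

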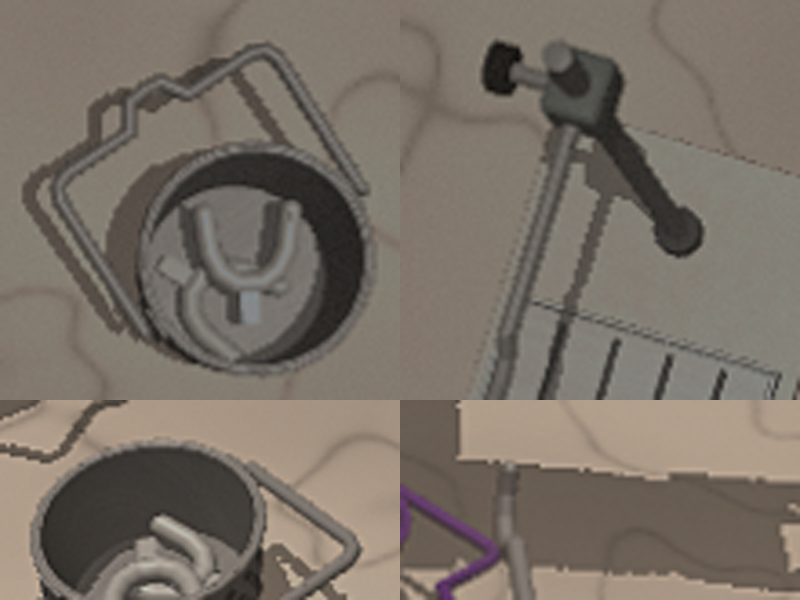

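```bash
python3 - <<'E'
from h import *
t=load("top0"); s=load("scene0")
A,B,k=[370.7,165.3],[427.9,128.2],[395.4,139.2]
for z in (56,62):
    p=onplane(t,[A,B,k],z); print(z,p.round(1).tolist(),np.linalg.norm(p[0]-p[1]))
p=onplane(t,[[455.4,167.3],[396.3,208]],56);print("piv",p.round(1).tolist(),np.linalg.norm(p[0]-p[1]),p.mean(0))
th=np.linspace(0,6.283,9)[:-1]
# rim extremes in crop: left 138, right 376, top 143, bottom 375
print("rim",onplane(t,[[355+138/3.636,115+260/3.636],[355+376/3.636,115+258/3.636],[355+255/3.636,115+143/3.636],[355+258/3.636,115+375/3.636]],66).round(1).tolist())
print("post",onplane(t,[[237,138.8]],3),onplane(t,[[204,90.1]],288))
print("scene post foot",onplane(s,[[441,310]],3))
print("plate corners",onplane(t,[[285,129],[247,252],[166,228],[205,108]],3).round(1).tolist())
for a in [(t,[181,191.5])],:
    for u in(178,180,182):
        for v in (189,192): print(tri([(t,[u,v]),(s,[457.3,147])]))
def c(n,x,y,w,h,W,H):
    return cv2.resize(load(n)["img"][y:y+h,x:x+w,::-1],(W,H),interpolation=cv2.INTER_CUBIC)
m=np.hstack([c("top0",160,90,60,110,320,587)[:580],c("scene0",430,140,80,100,464,580)])
cv2.imwrite("pics/m2.png",m)
E
```

```text
56 [[588.6, -106.6, 56.0], [659.7, -214.0, 56.0], [638.5, -152.9, 56.0]] 128.7853489005658
62 [[587.4, -106.1, 62.0], [658.0, -212.8, 62.0], [636.9, -152.1, 62.0]] 127.9677690029849
piv [[585.7, -265.3, 56.0], [508.2, -154.8, 56.0]] 134.97105201833304 [ 546.92972307 -210.05760431   56.        ]
rim [[547.1, -147.1, 66.0], [548.8, -268.1, 66.0], [607.7, -206.8, 66.0], [488.6, -208.1, 66.0]]
post [[650.41857268 155.06648209   3.        ]] [[647.59689368 153.15734611 288.        ]]
scene post foot [[639.73076843 161.96892428   3.        ]]
plate corners [[671.1, 59.7, 3.0], [425.0, 131.7, 3.0], [471.1, 291.6, 3.0], [711.7, 219.6, 3.0]]
(array([510.14613554, 196.16617292, 255.21729223]), [np.float64(0.6054067116334957), np.float64(0.6054067116334741)])
(array([506.2984169 , 197.53154738, 252.42220721]), [np.float64(0.046958598000981566), np.float64(0.04695859800098542)])
(array([510.57814227, 194.52005572, 255.37354784]), [np.float64(0.7319381859563965), np.float64(0.7319381859564059)])
(array([506.73185026, 195.87701503, 252.58522103]), [np.float64(1.3895472278750256), np.float64(1.3895472278751237)])
(array([511.01330469, 192.86667128, 255.54479919]), [np.float64(2.070525110885368), np.float64(2.0705251108854648)])
(array([507.16857642, 194.2151639 , 252.76344028]), [np.float64(2.7333550796697237), np.float64(2.733355079669785)])
```

View pics/m2.png

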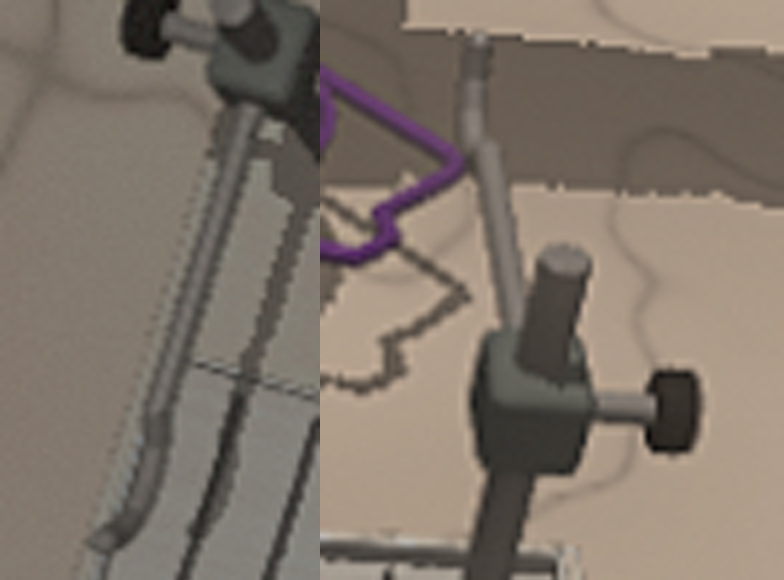

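Request:
play_rows:
  travel:
    - [-0.6,1.1,-0.8]
    - [-1.2,2.2,-1.6]
    - [-1.8,3.3,-2.4]
    - [-2.4,4.5,-3.2]
    - [-3,5.6,-4]
  twist: [0,0,0,0,0]

```text
t: 0.65
ee_pos: [320.4, 400.2, 352.1]
ee_rot: [0.0, 0.816, 0.578, -0.0]
ft_force: [0.2, 0.1, 0.1]
width: 85.5
```

Request:
play_rows:
  travel:
    - [-0.7,1.4,0]
    - [-1.5,2.8,0]
    - [-2.3,4.2,0]
    - [-3,5.6,0]
    - [-3,5.6,0]
  twist: [0,0,0,0,0]

```text
t: 1.15
ee_pos: [451.2, 257.0, 350.7]
ee_rot: [0.001, 0.818, 0.575, -0.0]
ft_force: [0.2, 0.3, -0.1]
width: 85.3
```

```bash
python3 - <<'E'
from h import *
s=snap("wrist","w1"); print(pose().round(2).tolist(),s["T"].round(1).tolist())
E
```

```text
[[0.34, 0.94, -0.0, 449.5], [0.94, -0.34, -0.0, 258.93], [-0.0, -0.0, -1.0, 350.76], [0.0, 0.0, 0.0, 1.0]] [[0.3, 0.9, 0.3, 377.4], [0.9, -0.3, -0.1, 281.9], [-0.0, 0.3, -1.0, 493.2], [0.0, 0.0, 0.0, 1.0]]
```

View pics/w1.png

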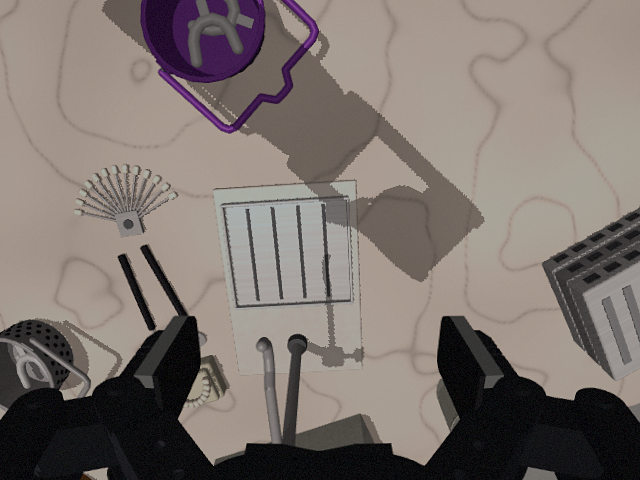

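```bash
python3 - <<'E'
from h import *
t=load("top0");s=load("scene0");w=load("w1")
print("tip",tri([(t,[179.2,191.5]),(s,[457.3,147.3]),(w,[264,343.5])]))
print("tip tw",tri([(t,[179.2,191.5]),(w,[264,343.5])]),"sw",tri([(s,[457.3,147.3]),(w,[264,343.5])]))
print("postfoot w",onplane(w,[[297,343]],3),"plate w",onplane(w,[[214,189],[357,181],[362,370]],3).round(1).tolist())
c=onplane(w,[[214,189],[357,181]],3); d=c[1]-c[0]; print(np.linalg.norm(d),np.degrees(np.arctan2(d[1],d[0]))-90)
ph=np.radians(-16.3); ex=np.array([np.cos(ph),np.sin(ph)]); P=np.array([648.5,154.5])
for zc in (215,222,229,236):
    f=lambda x,h: np.r_[P+ex*(x-125),zc+h]
    pts=[f(-21,20),f(0,0),f(19,11),f(100,11)]
    print(zc,[proj(q,pts).round(1).tolist() for q in (t,s,w)])
print(f(0,0))
m=np.hstack([cv2.resize(w["img"][325:475,230:330,::-1],(400,600),interpolation=cv2.INTER_CUBIC)])
cv2.imwrite("pics/m3.png",m)
E
```

```text
tip (array([506.66357895, 196.53622393, 251.85165886]), [np.float64(0.7859219213764761), np.float64(0.9569733481307418), np.float64(0.7694311590058869)])
tip tw (array([506.97941921, 196.05883051, 250.46469397]), [np.float64(0.4115187324739675), np.float64(0.4115187324738683)]) sw (array([506.10414859, 197.02587378, 251.96418054]), [np.float64(0.6806434923202938), np.float64(0.6806434923203531)])
postfoot w [[652.42337788 150.46670129   3.        ]] plate w [[422.9, 131.7, 3.0], [472.1, 294.8, 3.0], [723.4, 219.5, 3.0]]
170.33143000731968 -16.76695408542568
215 [[[182.7, 192.3], [190.3, 181.4], [192.2, 168.5], [207.8, 118.8]], [[454.7, 156.7], [453.8, 174.0], [456.1, 175.4], [461.2, 207.6]], [[267.1, 334.0], [273.1, 344.4], [274.1, 373.8], [284.2, 454.6]]]
222 [[[181.4, 191.7], [189.1, 180.7], [191.0, 167.6], [206.8, 117.5]], [[455.5, 153.2], [454.5, 170.5], [456.8, 171.9], [462.1, 204.0]], [[266.0, 339.2], [272.1, 349.4], [273.2, 379.5], [283.5, 461.2]]]
229 [[[180.0, 191.0], [187.9, 179.9], [189.7, 166.7], [205.7, 116.1]], [[456.2, 149.6], [455.3, 167.0], [457.6, 168.3], [462.9, 200.3]], [[264.7, 344.7], [271.1, 354.7], [272.2, 385.4], [282.9, 467.9]]]
236 [[[178.7, 190.3], [186.7, 179.1], [188.5, 165.8], [204.6, 114.7]], [[457.0, 146.0], [456.0, 163.5], [458.4, 164.7], [463.8, 196.6]], [[263.4, 350.4], [270.1, 360.1], [271.2, 391.6], [282.2, 474.9]]]
[528.5243385  189.58333862 236.        ]
```

View pics/m3.png

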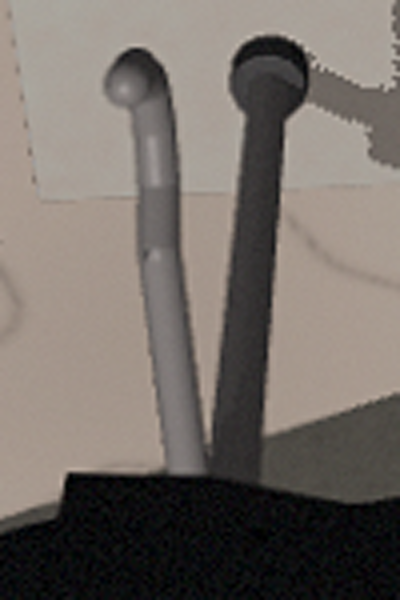

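Wrist view: the nose tip is at (261,346), the crossarm bend at (270,387) and the post foot at (297,343). The crook comes out near (528,190,231), heading −16.7°, and this agrees across the three views. Next I move above the bail.

Request:
play_rows:
  travel:
    - [-1,0.9,0]
    - [-2.1,1.8,0]
    - [-3.2,2.8,0]
    - [-4.2,3.7,0]
    - [-5.2,4.6,0]
  twist: [0,0,0,0,0]

```text
t: 1.7
ee_pos: [526.3, 67.8, 351.3]
ee_rot: [-0.0, 0.816, 0.579, 0.0]
ft_force: [0.9, 0.4, -0.7]
width: 85.4
```

Request:
play_rows:
  travel:
    - [-1,0.9,0]
    - [-2,1.8,0.6]
    - [-3.1,2.7,1.2]
    - [-4.2,3.7,2.0]
    - [-5.1,4.5,2.8]
  twist: [0.9,1.8,2.7,3.6,4.5]

```text
t: 2.2
ee_pos: [603.7, -121.7, 266.5]
ee_rot: [-0.0, 0.955, 0.295, 0.0]
ft_force: [0.6, 0.6, 0.7]
width: 85.4
```

Request:
play_rows:
  travel:
    - [0,0,0]
    - [0,0,0]
    - [0,0,0]
  twist: [0,0,0]

```text
t: 2.5
ee_pos: [603.2, -119.6, 268.3]
ee_rot: [-0.0, 0.954, 0.298, 0.001]
ft_force: [-0.6, 0.2, -0.6]
width: 85.4
```

```bash
python3 - <<'E'
from h import *
s=snap("wrist","w2"); print(pose().round(3).tolist(),ctrl.get_obs()["ft_force"])
E
```

```text
[[0.822, 0.57, 0.002, 603.212], [0.57, -0.822, 0.0, -119.524], [0.002, 0.001, -1.0, 268.628], [0.0, 0.0, 0.0, 1.0]] [-0.76789096  0.16192841 -0.3426927 ]
```

View pics/w2.png

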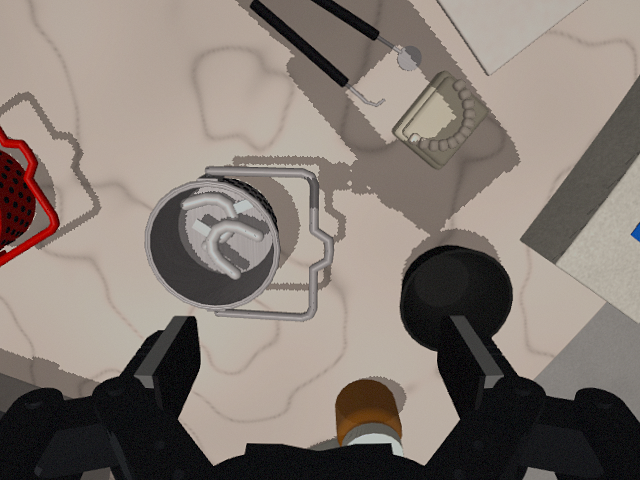

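The wrist view shows the bail bar running (315,178)–(312,316) with the kink at (328,252). The basket rim is centred at (213,245), and a black bowl sits at (456,297).

```bash
python3 - <<'E'
from h import *
t=load("top0");w=load("w2")
for n,a,b in (("A",[315,175],[370.7,165.3]),("B",[312,316],[427.9,128.2]),("k",[328,252],[395.4,139.2])):
    print(n,tri([(w,a),(t,b)]))
    print(onplane(w,[a],56).round(1),onplane(w,[a],62).round(1))
p=onplane(w,[[205,172],[215,313]],56); print("piv",p.round(1).tolist(),p.mean(0),np.linalg.norm(p[0]-p[1]))
print("rim",onplane(w,[[146,245],[280,245],[213,179],[213,313]],66).round(1).tolist())
print("bowl",onplane(w,[[401,297],[512,297],[456,247],[456,349]],60).round(1).tolist())
h=cv2.cvtColor(w["img"],cv2.COLOR_RGB2GRAY)
for v in (195,205,215,225,275,285,295,305): print(v,h[v,298:332].tolist())
E
```

```text
A (array([ 588.33203644, -105.67667848,   55.53161043]), [np.float64(1.0345007062419147), np.float64(1.034500706241881)])
[[ 587.9 -104.6   56. ]] [[ 587.4 -103.8   62. ]]
B (array([ 657.68091645, -211.97046673,   65.89779971]), [np.float64(0.7184952957071011), np.float64(0.7184952957073204)])
[[ 661.3 -216.5   56. ]] [[ 659.6 -213.8   62. ]]
k (array([ 633.20952135, -150.16904638,   74.61324671]), [np.float64(0.5138961628578533), np.float64(0.5138961628578693)])
[[ 636.8 -155.1   56. ]] [[ 635.5 -153.5   62. ]]
piv [[509.0, -155.5, 56.0], [583.7, -266.6, 56.0]] [ 546.35136853 -211.08117028   56.        ] 133.92871674983834
rim [[498.8, -238.3, 66.0], [596.6, -170.8, 66.0], [518.9, -154.0, 66.0], [581.5, -261.8, 66.0]]
bowl [[717.0, -151.8, 60.0], [805.1, -92.4, 60.0], [727.6, -85.2, 60.0], [797.2, -165.4, 60.0]]
195 [181, 180, 179, 179, 179, 181, 178, 179, 180, 181, 182, 147, 67, 82, 86, 93, 103, 90, 87, 76, 71, 188, 181, 179, 179, 180, 181, 113, 117, 118, 116, 116, 117, 116]
205 [178, 180, 179, 179, 179, 180, 180, 179, 180, 181, 183, 123, 67, 82, 82, 93, 101, 89, 81, 75, 74, 187, 1
[... 399 characters left out ...]
75, 177]
275 [179, 179, 179, 178, 178, 177, 178, 177, 178, 180, 180, 104, 128, 136, 151, 152, 139, 128, 106, 93, 178, 172, 168, 168, 166, 145, 99, 100, 100, 97, 94, 95, 129, 160]
285 [116, 117, 116, 117, 115, 117, 117, 115, 117, 116, 116, 113, 130, 137, 154, 150, 137, 126, 107, 81, 118, 114, 114, 116, 114, 112, 109, 106, 108, 145, 167, 164, 160, 156]
295 [180, 178, 178, 179, 178, 178, 178, 177, 179, 180, 150, 108, 130, 140, 153, 149, 135, 121, 98, 130, 182, 179, 179, 177, 177, 176, 177, 176, 176, 177, 176, 178, 175, 174]
305 [177, 179, 180, 179, 178, 177, 178, 177, 178, 182, 154, 112, 132, 141, 152, 146, 134, 121, 94, 126, 183, 179, 179, 178, 178, 179, 179, 179, 177, 178, 178, 177, 178, 178]
```

Request:
play_rows:
  travel:
    - [-0.1,0,1]
    - [-0.2,0.1,2.2]
    - [-0.2,0.15,3.6]
    - [-0.2,0.15,5]
    - [-0.2,0.15,5]
  twist: [-0.1,-0.1,0.1,0.1,0.1]
  claw: 24

```text
t: 3.05
ee_pos: [596.9, -126.1, 113.0]
ee_rot: [-0.003, 0.957, 0.292, -0.005]
ft_force: [-0.2, 0.4, 0.5]
width: 23.8
```

```bash
python3 - <<'E'
from h import *
w=load("w2"); print(onplane(w,[[313.8,208],[313.8,195],[313.5,225],[312.3,295]],60).round(1).tolist())
w=snap("wrist","w3"); P=pose(); print(P.round(3).tolist(),ctrl.get_obs()["width"])
# predicted bar points
e=np.array([.831,.556]);n=np.array([-.556,.831]);c=np.array([547.5,-208.5])
for z in (56,60,65): print(z,proj(w,[np.r_[c+e*90+n*y,z] for y in(0,25,38,50,67)]).round(0).tolist())
E
```

```text
[[602.9, -128.1, 60.0], [596.5, -118.8, 60.0], [611.3, -140.8, 60.0], [648.1, -196.6, 60.0]]
[[0.83, 0.558, -0.004, 599.358], [0.558, -0.83, 0.001, -126.851], [-0.003, -0.003, -1.0, 116.361], [0.0, 0.0, 0.0, 1.0]] 23.90217926358102
56 [[327.0, 335.0], [328.0, 293.0], [328.0, 270.0], [328.0, 248.0], [328.0, 215.0]]
60 [[327.0, 339.0], [328.0, 296.0], [328.0, 273.0], [328.0, 250.0], [328.0, 217.0]]
65 [[328.0, 344.0], [328.0, 301.0], [328.0, 277.0], [328.0, 254.0], [329.0, 220.0]]
```

View pics/w3.png

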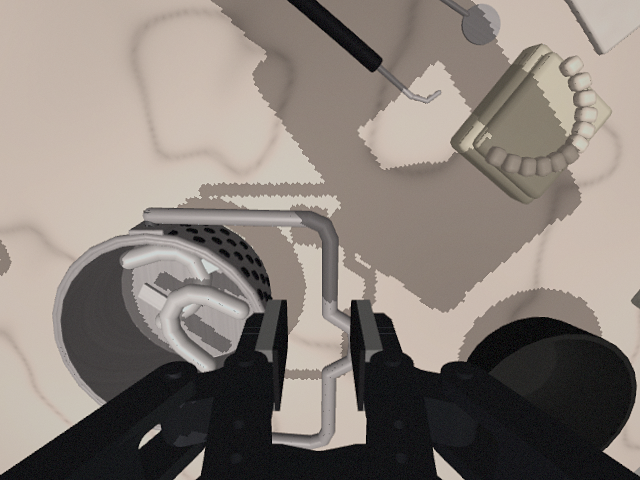

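The wrist view at 116 mm shows the bar at column 329, between the fingers at (280..358), with the corner at row 217. That matches the prediction for a bar height of 60 mm. I'll descend.

Request:
play_rows:
  travel:
    - [0.05,0,0.8]
    - [0.05,0,1.6]
    - [0.05,0,2.4]
    - [0.05,0,2.4]
    - [0.05,0,2.4]
  twist: [0,0,0,0,0]

```text
t: 3.6
ee_pos: [603.7, -127.5, 48.0]
ee_rot: [0.001, 0.957, 0.291, 0.002]
ft_force: [0.3, -0.3, 0.9]
width: 23.7
```

Request:
play_rows:
  travel:
    - [0,0,0]
    - [0,0,0]
    - [0,0,0]
    - [0,0,0]
    - [0,0,0]
  twist: [0,0,0,0,0]
  claw: 4

```text
t: 4.1
ee_pos: [602.9, -127.4, 46.0]
ee_rot: [0.0, 0.957, 0.291, 0.001]
ft_force: [2.3, 2.0, 1.8]
width: 5.7
```

Request:
play_rows:
  travel:
    - [0,0,0]
    - [0,0,0]
  twist: [0,0]

```text
t: 4.3
ee_pos: [602.2, -127.4, 45.4]
ee_rot: [0.0, 0.957, 0.291, 0.0]
ft_force: [3.2, 3.2, 1.6]
width: 5.4
```

```bash
python3 - <<'E'
from h import *
w=snap("wrist","w4");o=ctrl.get_obs(); print(pose().round(3).tolist(),o["ft_force"],o["moment"],o["width"])
t=snap("top","t4")
a=cv2.resize(w["img"][180:480,200:440,::-1],(480,600));b=cv2.resize(t["img"][110:230,350:414,::-1],(320,600))
cv2.imwrite("pics/m4.png",np.hstack([a,b]))
E
```

```text
[[0.831, 0.556, 0.001, 602.099], [0.556, -0.831, 0.0, -127.501], [0.0, 0.0, -1.0, 45.346], [0.0, 0.0, 0.0, 1.0]] [2.87923762 2.31172681 1.79459354] [ 0.29898099 -0.50437946  0.13768794] 5.968556653742737
```

View pics/m4.png

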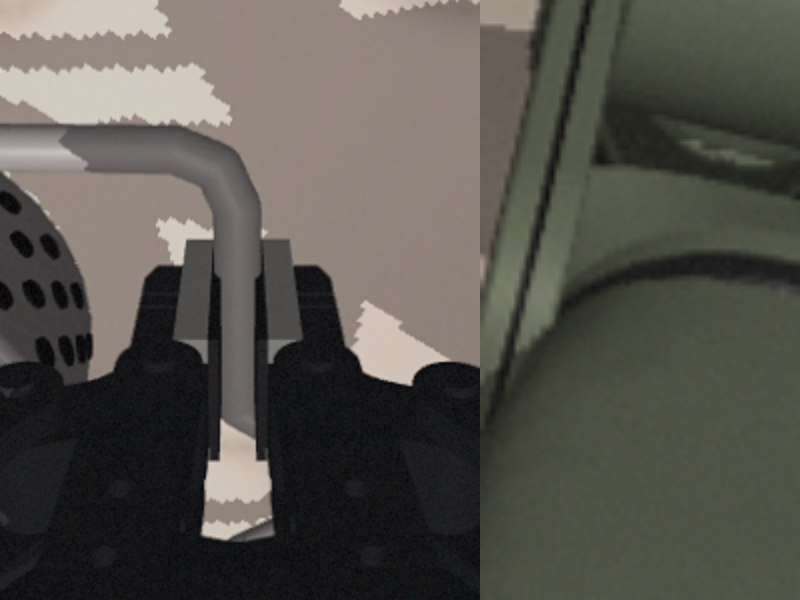

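The bar sits squarely between the pads (crop about (237,330)). Now I'll swing it up along the 90 mm arc.

Request:
play_rows:
  travel:
    - [-0.03,0,-0.28]
    - [-0.1,0,-0.64]
    - [-0.22,0,-0.99]
    - [-0.37,0,-1.32]
    - [-0.54,0,-1.59]
  twist: [0,0,0,0,0]

```text
t: 4.9
ee_pos: [587.5, -136.8, 93.7]
ee_rot: [-0.0, 0.957, 0.29, -0.0]
ft_force: [-0.6, 0.4, -3.8]
width: 5.7
```

```bash
cat > f.py <<'E'
from h import *
o=ctrl.get_obs();P=pose();print("t",o["t"],"pos",P[:3,3].round(1),"hdg",np.degrees(np.arctan2(P[1,0],P[0,0])).round(2),"F",o["ft_force"].round(2),"tool F",(P[:3,:3].T@o["ft_force"]).round(2),"M",o["moment"].round(2),"w",round(float(o["width"]),1))
E
python3 f.py
```

```text
t 4.9 pos [ 587.5 -136.8   93.7] hdg 33.77 F [-0.61  0.41 -3.82] tool F [-0.28 -0.68  3.82] M [ 0.28 -0.2   0.01] w 5.7
```

Request:
play_rows:
  travel:
    - [-0.2,0,-0.25]
    - [-0.37,0,-0.44]
    - [-0.6,0,-0.64]
    - [-0.82,0,-0.8]
    - [-1.05,0,-0.93]
  twist: [0,0,0,0,0]

```text
t: 5.4
ee_pos: [561.6, -154.4, 121.2]
ee_rot: [-0.0, 0.957, 0.291, -0.0]
ft_force: [-0.1, -1.3, -4.5]
width: 5.5
```

```bash
python3 f.py
```

```text
t 5.4 pos [ 561.6 -154.4  121.2] hdg 33.79 F [-0.14 -1.26 -4.53] tool F [-0.82  0.97  4.53] M [ 0.25 -0.21 -0.02] w 5.5
```

Request:
play_rows:
  travel:
    - [-0.4,0,-0.14]
    - [-0.8,0,-0.22]
    - [-1.1,0,-0.26]
    - [-1.4,0,-0.27]
    - [-1.4,0,-0.27]
  twist: [0,0,0,0,0]

```text
t: 5.9
ee_pos: [525.9, -178.1, 128.9]
ee_rot: [-0.0, 0.957, 0.29, -0.001]
ft_force: [-0.2, 0.8, -4.2]
width: 5.5
```

Request:
play_rows:
  travel:
    - [0,0,0]
    - [0,0,0]
    - [0,0,0]
  twist: [0,0,0]

```text
t: 6.2
ee_pos: [527.6, -177.2, 128.9]
ee_rot: [-0.0, 0.957, 0.291, 0.0]
ft_force: [-0.5, 0.2, -3.9]
width: 5.5
```

```bash
python3 f.py; python3 - <<'E'
from h import *
s=snap("scene","s5");w=snap("wrist","w5")
a=cv2.resize(s["img"][180:350,150:320,::-1],(400,400),interpolation=cv2.INTER_CUBIC);b=cv2.resize(w["img"][:,:,::-1],(400,300))
c=np.zeros((400,400,3),np.uint8);c[:300]=b
cv2.imwrite("pics/m5.png",np.hstack([a,c]))
E
```

```text
t 6.2 pos [ 527.6 -177.2  128.9] hdg 33.81 F [-0.52  0.24 -3.9 ] tool F [-0.3  -0.49  3.9 ] M [ 0.3  -0.19 -0.02] w 5.5
```

View pics/m5.png

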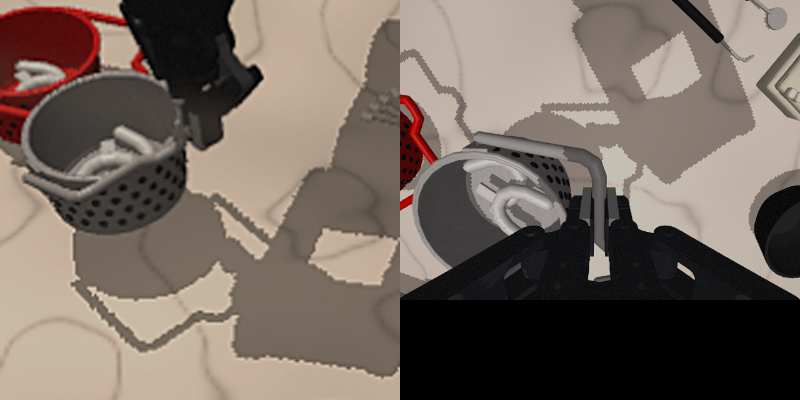

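The view shows that the rod did not turn in the pads. The basket was lifted whole, hanging level with its bail still flat, at crop (105,150) with its shadow offset below it. I'll retrace the arc to set it back where it was, then retry with a softer grip.

Request:
play_rows:
  travel:
    - [0.77,0,0.1]
    - [1.5,0,0.4]
    - [2.1,0,0.87]
    - [2.6,0,1.5]
    - [2.9,0,2.2]
  twist: [0,0,0,0,0]

```text
t: 6.8
ee_pos: [601.1, -127.9, 62.3]
ee_rot: [0.0, 0.957, 0.291, 0.0]
ft_force: [-4.2, -1.2, 2.2]
width: 5.3
```

```bash
python3 f.py
```

```text
t 6.8 pos [ 601.1 -127.9   62.3] hdg 33.88 F [-4.18 -1.16  2.18] tool F [-4.12 -1.37 -2.18] M [-0.58  0.73 -0.13] w 5.3
```

Request:
play_rows:
  travel:
    - [0,0,0]
    - [0,0,0]
    - [0,0,0]
    - [0,0,0]
  twist: [0,0,0,0]
  claw: 7

```text
t: 7.2
ee_pos: [600.2, -129.1, 64.3]
ee_rot: [0.0, 0.957, 0.29, 0.001]
ft_force: [0.0, 1.4, -1.5]
width: 7.2
```

```bash
python3 f.py
```

```text
t 7.2 pos [ 600.2 -129.1   64.3] hdg 33.76 F [ 0.02  1.37 -1.49] tool F [ 0.77 -1.13  1.49] M [ 0.44 -0.14 -0.05] w 7.2
```

Request:
play_rows:
  travel:
    - [-0.04,0,-0.13]
    - [-0.08,0,-0.26]
    - [-0.15,0,-0.43]
    - [-0.23,0,-0.6]
    - [-0.23,0,-0.6]
  twist: [0,0,0,0,0]

```text
t: 7.7
ee_pos: [594.3, -133.2, 82.3]
ee_rot: [0.0, 0.957, 0.29, 0.001]
ft_force: [1.3, 3.0, 0.4]
width: 7.3
```

```bash
python3 f.py; python3 - <<'E'
from h import *
w=snap("wrist","w6");s=snap("scene","s6")
a=cv2.resize(s["img"][200:350,150:310,::-1],(400,375),interpolation=cv2.INTER_CUBIC);b=cv2.resize(w["img"][:,:,::-1],(400,300))
c=np.zeros((375,400,3),np.uint8);c[:300]=b
cv2.imwrite("pics/m6.png",np.hstack([a,c]))
E
```

```text
t 7.7 pos [ 594.3 -133.2   82.3] hdg 33.76 F [1.27 2.99 0.44] tool F [ 2.72 -1.78 -0.44] M [ 0.51 -0.26  0.01] w 7.3
```

View pics/m6.png

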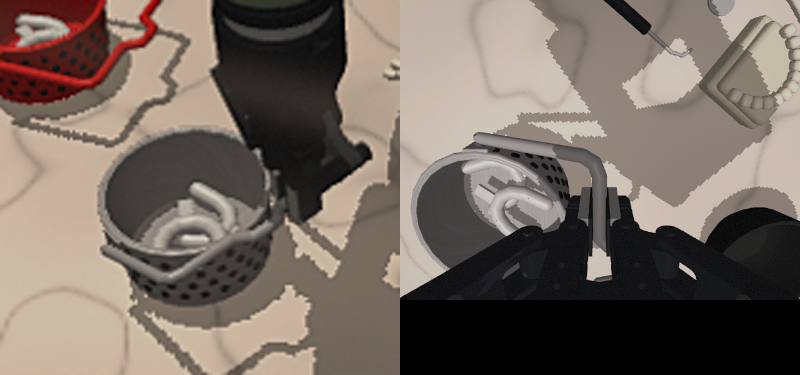

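The scene crop shows the basket back in place: rim left/right/top at 189/259/250 now, against 190/260/252 at the start. The wrist crop shows the bar held. I'll check the bail angle with numbers.

```bash
python3 - <<'E'
from h import *
e=np.array([.831,.556]);n=np.array([-.556,.831]);c=np.array([547.5,-208.5])
w=load("w6")
for th in (0.1,.25,.4,.5,.6):
  for dz in (0,15):
    r=lambda x,y: np.r_[c+e*x*np.cos(th)+n*y,56+dz+x*np.sin(th)]
    print(th,dz,proj(w,[r(0,67),r(40,67),r(85,67),r(90,50)]).round(0).tolist())
b=w["img"][190:300,100:330,::-1]; g=cv2.cvtColor(b,cv2.COLOR_BGR2GRAY)
E
```

```text
0.1 0 [[132.0, 223.0], [222.0, 225.0], [331.0, 228.0], [343.0, 268.0]]
0.1 15 [[116.0, 233.0], [213.0, 236.0], [332.0, 239.0], [345.0, 283.0]]
0.25 0 [[132.0, 223.0], [216.0, 229.0], [326.0, 237.0], [339.0, 281.0]]
0.25 15 [[116.0, 233.0], [206.0, 241.0], [327.0, 250.0], [341.0, 298.0]]
0.4 0 [[132.0, 223.0], [208.0, 233.0], [315.0, 248.0], [328.0, 295.0]]
0.4 15 [[116.0, 233.0], [197.0, 246.0], [315.0, 263.0], [329.0, 316.0]]
0.5 0 [[132.0, 223.0], [201.0, 236.0], [303.0, 255.0], [317.0, 306.0]]
0.5 15 [[116.0, 233.0], [189.0, 249.0], [302.0, 273.0], [317.0, 328.0]]
0.6 0 [[132.0, 223.0], [193.0, 239.0], [288.0, 263.0], [302.0, 317.0]]
0.6 15 [[116.0, 233.0], [180.0, 252.0], [285.0, 283.0], [300.0, 342.0]]
```

Request:
play_rows:
  travel:
    - [-0.25,0,-0.4]
    - [-0.55,0,-0.76]
    - [-0.91,0,-1.06]
    - [-1.31,0,-1.31]
    - [-1.31,0,-1.31]
  twist: [0,0,0,0,0]

```text
t: 8.3
ee_pos: [560.2, -155.4, 122.6]
ee_rot: [0.0, 0.957, 0.29, 0.001]
ft_force: [0.4, 4.9, 5.7]
width: 6.9
```

```bash
python3 f.py
```

```text
t 8.3 pos [ 560.2 -155.4  122.6] hdg 33.69 F [0.36 4.85 5.69] tool F [ 3.   -3.83 -5.69] M [ 0.92 -0.09  0.06] w 6.9
```

Request:
play_rows:
  travel:
    - [-0.22,0,-0.17]
    - [-0.44,0,-0.27]
    - [-0.67,0,-0.34]
    - [-0.89,0,-0.38]
    - [-0.89,0,-0.38]
  twist: [0,0,0,0,0]

```text
t: 8.8
ee_pos: [538.1, -170.0, 132.1]
ee_rot: [-0.0, 0.957, 0.29, -0.0]
ft_force: [-0.8, 3.5, 5.7]
width: 7.1
```

```bash
python3 f.py; python3 - <<'E'
from h import *
w=snap("wrist","w7");s=snap("scene","s7");s0=load("scene0")
e=np.array([.831,.556]);n=np.array([-.556,.831]);c=np.array([547.5,-208.5])
for th in (1.1,1.35,1.57):
    r=lambda x,y: np.r_[c+e*x*np.cos(th)+n*y,56+x*np.sin(th)]
    print(th,"wrist piv/leg/corner",proj(w,[r(0,67),r(40,67),r(85,67)]).round(0).tolist(),"scene -corner,+corner",proj(s,[r(90,-67),r(90,67),r(0,-67)]).round(0).tolist())
# basket wall shift scene0->s7: template match of lower-left basket wall
g0=cv2.cvtColor(s0["img"],cv2.COLOR_RGB2GRAY);g=cv2.cvtColor(s["img"],cv2.COLOR_RGB2GRAY)
T=g0[285:330,195:255]; m=cv2.matchTemplate(g[265:350,175:275],T,cv2.TM_CCOEFF_NORMED); print("shift",np.array(np.unravel_index(m.argmax(),m.shape))-20,m.max())
a=cv2.resize(s["img"][180:350,150:310,::-1],(376,400),interpolation=cv2.INTER_CUBIC);b=cv2.resize(w["img"][:,:,::-1],(424,318))
q=np.zeros((400,424,3),np.uint8);q[:318]=b
cv2.imwrite("pics/m7.png",np.hstack([a,q]))
E
```

```text
t 8.8 pos [ 538.1 -170.   132.1] hdg 33.74 F [-0.77  3.52  5.67] tool F [ 1.31 -3.36 -5.67] M [0.71 0.   0.02] w 7.1
1.1 wrist piv/leg/corner [[295.0, 199.0], [331.0, 215.0], [391.0, 243.0]] scene -corner,+corner [[196.0, 282.0], [264.0, 239.0], [190.0, 301.0]]
1.35 wrist piv/leg/corner [[295.0, 199.0], [311.0, 217.0], [337.0, 249.0]] scene -corner,+corner [[187.0, 271.0], [256.0, 230.0], [190.0, 301.0]]
1.57 wrist piv/leg/corner [[295.0, 199.0], [291.0, 218.0], [282.0, 252.0]] scene -corner,+corner [[180.0, 263.0], [248.0, 223.0], [190.0, 301.0]]
shift [-2 -1] 0.8273927
```

Request:
play_rows:
  travel:
    - [-0.2,0,-0.05]
    - [-0.4,0,-0.08]
    - [-0.45,0,-0.08]
    - [-0.45,0,-0.08]
  twist: [0,0,0,0]

```text
t: 9.3
ee_pos: [527.1, -177.4, 133.9]
ee_rot: [-0.0, 0.957, 0.29, -0.0]
ft_force: [-1.6, 3.1, 1.6]
width: 7.3
```

```bash
python3 f.py; python3 - <<'E'
from h import *
w=snap("wrist","w8");s=snap("scene","s8")
e=np.array([.831,.556]);n=np.array([-.556,.831]);c=np.array([547.5,-208.5])
for th in (1.3,1.57,1.7):
    r=lambda x,y: np.r_[c+e*x*np.cos(th)+n*y,56+x*np.sin(th)]
    print(th,"wrist",proj(w,[r(0,67),r(40,67),r(85,67)]).round(0).tolist(),"scene",proj(s,[r(90,-67),r(90,67),r(0,-67)]).round(0).tolist())
a=cv2.resize(s["img"][180:350,150:310,::-1],(376,400),interpolation=cv2.INTER_CUBIC);b=cv2.resize(w["img"][:,:,::-1],(424,318))
q=np.zeros((400,424,3),np.uint8);q[:318]=b
cv2.imwrite("pics/m8.png",np.hstack([a,q]))
E
```

```text
t 9.3 pos [ 527.1 -177.4  133.9] hdg 33.77 F [-1.55  3.08  1.58] tool F [ 0.42 -3.43 -1.58] M [ 0.41 -0.02  0.05] w 7.3
1.3 wrist [[320.0, 198.0], [345.0, 216.0], [386.0, 247.0]] scene [[189.0, 273.0], [258.0, 231.0], [190.0, 301.0]]
1.57 wrist [[320.0, 198.0], [321.0, 217.0], [321.0, 250.0]] scene [[180.0, 263.0], [248.0, 223.0], [190.0, 301.0]]
1.7 wrist [[320.0, 198.0], [309.0, 216.0], [289.0, 249.0]] scene [[176.0, 260.0], [244.0, 220.0], [190.0, 301.0]]
```

View pics/m8.png

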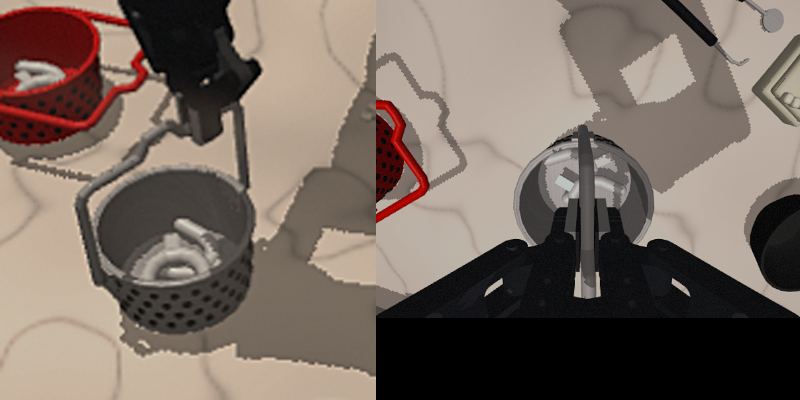

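The bail is upright: in the wrist crop the leg lines up with the bar at column ~584, and the scene crop shows it standing with the basket in place. I'll hold a moment, then grip firmly.

Request:
play_rows:
  travel:
    - [0,0,0]
    - [0,0,0]
    - [0,0,0]
  twist: [0,0,0]

```text
t: 9.7
ee_pos: [527.7, -177.1, 133.9]
ee_rot: [-0.0, 0.957, 0.291, -0.0]
ft_force: [-1.3, 2.2, 2.5]
width: 7.0
```

Request:
play_rows:
  travel:
    - [0,0,0]
    - [0,0,0]
    - [0,0,0]
    - [0,0,0]
  twist: [0,0,0,0]
  claw: 2

```text
t: 10.1
ee_pos: [527.8, -177.1, 134.1]
ee_rot: [-0.0, 0.957, 0.291, 0.0]
ft_force: [-0.3, 2.2, 1.3]
width: 5.1
```

Request:
play_rows:
  travel:
    - [0,0,-0.1]
    - [0,0,-0.3]
    - [0,0,-0.6]
    - [0,0,-0.9]
    - [0,0,-1]
  twist: [0,0,0,0,0]

```text
t: 10.6
ee_pos: [528.5, -177.5, 165.6]
ee_rot: [0.001, 0.957, 0.291, 0.001]
ft_force: [0.2, 0.2, -3.5]
width: 5.4
```

```bash
python3 f.py; python3 - <<'E'
from h import *
w=snap("wrist","w9");w8=load("w8")
g=[cv2.cvtColor(x["img"],cv2.COLOR_RGB2GRAY) for x in(w8,w)]
# same-grip features: leg/rim region relative to tool
T=g[0][190:300,225:295]; m=cv2.matchTemplate(g[1][160:330,195:325],T,cv2.TM_CCOEFF_NORMED); print(np.array(np.unravel_index(m.argmax(),m.shape))-30,m.max())
T=g[0][190:300,345:415]; m=cv2.matchTemplate(g[1][160:330,315:445],T,cv2.TM_CCOEFF_NORMED); print(np.array(np.unravel_index(m.argmax(),m.shape))-30,m.max())
E
```

```text
t 10.6 pos [ 528.5 -177.5  165.6] hdg 33.79 F [ 0.2   0.16 -3.45] tool F [ 0.25 -0.03  3.45] M [ 0.07 -0.01 -0.01] w 5.4
[-3 -8] 0.9448617
[-4 -9] 0.8325114
```

Request:
play_rows:
  travel:
    - [0,0,-0.6]
    - [0,0,-1.4]
    - [0,0,-2.3]
    - [0,0,-3.2]
    - [0,0,-3.8]
  twist: [0,0,0,0,0]

```text
t: 11.15
ee_pos: [528.2, -177.3, 280.2]
ee_rot: [0.001, 0.957, 0.291, 0.001]
ft_force: [0.2, -0.6, -3.5]
width: 5.2
```

Request:
play_rows:
  travel:
    - [0.1,-0.4,0]
    - [0.3,-1.2,0]
    - [0.5,-2.1,0]
    - [0.75,-3.1,0]
    - [1,-4.1,0]
  twist: [0.4,1,1.7,2.4,3.1]

```text
t: 11.65
ee_pos: [483.6, -57.2, 278.0]
ee_rot: [-0.0, 0.997, 0.076, -0.0]
ft_force: [-0.4, 1.4, -5.1]
width: 5.2
```

```bash
python3 f.py; cat > to.py <<'E'
import sys
from h import *
x,y,z,h=map(float,sys.argv[1:5]);P=pose();d=P[:3,:3].T@(np.array([x,y,z])-P[:3,3])
print("units",(d/30).round(3),"twist",round(-(h-np.degrees(np.arctan2(P[1,0],P[0,0])))/8,3))
E
python3 to.py 440 60 280 -16.7
```

```text
t 11.65 pos [483.6 -57.2 278. ] hdg 8.72 F [-0.37  1.45 -5.09] tool F [-0.15 -1.48  5.09] M [ 0.15 -0.04 -0.05] w 5.2
units [-0.844 -4.083 -0.066] twist 3.177
```

Request:
play_rows:
  travel:
    - [-0.2,-0.9,0]
    - [-0.4,-1.8,0]
    - [-0.6,-2.7,0]
    - [-0.75,-3.5,0]
    - [-0.85,-4.1,0]
  twist: [0.7,1.4,2.1,2.7,3.2]

```text
t: 12.15
ee_pos: [439.0, 60.6, 278.2]
ee_rot: [-0.0, 0.989, -0.146, 0.0]
ft_force: [0.9, 0.0, -4.8]
width: 5.7
```

```bash
python3 f.py; python3 to.py 457 250 280 -16.7
```

```text
t 12.15 pos [439.   60.6 278.2] hdg -16.75 F [ 0.89  0.02 -4.8 ] tool F [ 0.84 -0.27  4.8 ] M [ 0.12 -0.16  0.01] w 5.7
units [-1.246 -6.218 -0.056] twist -0.006
```

Request:
play_rows:
  travel:
    - [-0.12,-0.6,0]
    - [-0.3,-1.4,0]
    - [-0.45,-2.2,0]
    - [-0.6,-3,0]
    - [-0.75,-3.8,0]
  twist: [0,0,0,0,0]

```text
t: 12.65
ee_pos: [450.9, 175.9, 278.2]
ee_rot: [-0.0, 0.99, -0.144, 0.0]
ft_force: [0.7, 0.5, -4.6]
width: 5.3
```

Request:
play_rows:
  travel:
    - [-0.15,-0.7,0]
    - [-0.3,-1.4,0]
    - [-0.4,-1.9,0]
    - [-0.5,-2.2,0]
    - [-0.5,-2.4,0]
  twist: [0,0,0,0,0]

```text
t: 13.15
ee_pos: [456.9, 248.7, 278.0]
ee_rot: [0.0, 0.99, -0.144, -0.0]
ft_force: [0.4, -0.2, -4.3]
width: 5.6
```

Request:
play_rows:
  travel:
    - [0,0,0]
    - [0,0,0]
    - [0,0,0]
    - [0,0,0]
    - [0,0,0]
  twist: [0,0,0,0,0]

```text
t: 13.65
ee_pos: [457.2, 247.9, 278.2]
ee_rot: [-0.0, 0.989, -0.145, 0.0]
ft_force: [0.4, -0.0, -5.1]
width: 5.3
```

```bash
python3 f.py; python3 - <<'E'
from h import *
P=pose();t=snap("top","t10");s=snap("scene","s10");w=snap("wrist","w10")
ex=P[:3,0];ey=-P[:3,1];tcp=P[:3,3]
k=lambda y,x,z: tcp+ex*x+ey*y+np.array([0,0,z])
for n,q in(("top",t),("scene",s)):
    print(n,"corner-,barmid,kink,corner+,pivot-",proj(q,[k(-104,0,12),k(-70,0,12),k(-37,0,26),k(30,0,12),k(-104,0,-78)]).round(1).tolist())
E
```

```text
t 13.65 pos [457.2 247.9 278.2] hdg -16.65 F [ 0.38 -0.02 -5.1 ] tool F [ 0.37 -0.09  5.1 ] M [ 0.05 -0.12 -0.04] w 5.3
top corner-,barmid,kink,corner+,pivot- [[204.2, 244.2], [181.1, 237.1], [155.2, 229.5], [112.6, 216.2], [217.7, 246.8]]
scene corner-,barmid,kink,corner+,pivot- [[416.1, 105.2], [436.4, 106.5], [457.5, 100.2], [496.2, 110.4], [409.9, 150.1]]
```

```bash
python3 - <<'E'
from h import *
s=load("s10");g=cv2.cvtColor(s["img"],cv2.COLOR_RGB2GRAY)
print("cols 404..478")
for v in range(88,120): print(v,"".join("%2x"%(x//8) for x in g[v,404:480:1]).replace(" ","."))
E
```

```text
cols 404..478
88 131313141414141414141414141413131314141414141414141414141414131313131414141414141414141414141414141414141414141414141312121213141414141516.c.1.0.1.1.1.1
89 121313131313141414141414141313131314141414141414141414141414141313121313131313131313121212121212121313131212121212121111121314141414141415.e.4.0.1.0.1.1
90 12131313131313131313141414131312131314141414141414141414141414141413131312121212121213131313131313121212121212121212131314141414141414141512.7.0.0.1.1.1
91 13131313131313131313131313131312121314141414141414141414141414141414141414141414141414141414141414141414141313131313131414141414141414141416.c.5.2.0.1.1
92 1213131313131313131313131313121212131314131414141414141414141414141414141414141414141414141414141414141414141414141414141414141414141414141511.d.5.0.1.0
93 12131313131313131313131313131212121313131313131313131414141414141414141414141414141414141414131414141414141414141414141414141414141414141415.f.5.0.1.1.0
94 13131313131313131313131313131312121313131313131313131313131313131313141313131313131313141313131313131313131414141414141414141414141414141416.c.0.0.
[... 3225 characters left out ...]
13131313121211121112131314141414141414141414141414141513.a.6.6.2.0.0.1.1
116 14141413131312111112.f.7.6.6.5.e13121212121212121212131313131314141414141414141414141414141313131212121212121213141414141414141414141414.e.5.6.5.5.5.5.5
117 1313121211111112131411.7.6.6.5.f1514141414141413141414141414141414141414141414141414141414141414141313121212121212121213131414141414141513.b.8.7.6.6.6.7
118 1212121213131414141511.4.6.6.7101514141414141414141414141414141414141414141414141414141414141414141414141313131312121212121213131414141414121111101010.f
119 1212131314141414141511.5.6.6.710151414141414141414141414141414141414141414141414141414141414141414141414141414141414131313121211121313141414151515151514
```

```bash
python3 - <<'E'
from h import *
s=load("s10");g=cv2.cvtColor(s["img"],cv2.COLOR_RGB2GRAY).astype(int)
def runs(a,o):
    d=np.flatnonzero(a<112); r=np.split(d,np.flatnonzero(np.diff(d)>1)+1); return [(int(x[0]+o),int(x[-1]+o)) for x in r if len(x)]
for v in (99,100,101,102,104,105,106): print(v,runs(g[v,404:475],404))
for u in (430,436,442,454,457,460): print("col",u,runs(g[92:114,u],92))
P=np.linalg.inv(s["T"]) ; 
T=pose();ex=T[:3,0];ey=-T[:3,1];tcp=T[:3,3]
for dy in(-40,-37,-34):
  for dx in (-3,0,3):
    print(dy,dx,proj(s,[tcp+ey*dy+ex*dx+np.r_[0,0,26],tcp+ey*(dy-30)+ex*dx+np.r_[0,0,12],tcp+ey*(dy-67)+ex*dx+np.r_[0,0,-5]]).round(1).tolist())
E
```

```text
99 [(453, 463), (473, 474)]
100 [(452, 466), (473, 474)]
101 [(451, 467), (473, 474)]
102 [(450, 468), (473, 474)]
104 [(448, 454), (463, 468), (472, 474)]
105 [(447, 453), (465, 469), (472, 474)]
106 [(422, 425), (447, 452), (465, 469), (472, 474)]
col 430 [(107, 109)]
col 436 [(107, 109)]
col 442 [(107, 109)]
col 454 [(99, 104)]
col 457 [(99, 103)]
col 460 [(99, 103)]
-40 -3 [[455.7, 99.3], [436.4, 105.6], [413.2, 113.2]]
-40 0 [[455.9, 100.1], [436.5, 106.5], [413.2, 114.1]]
-40 3 [[456.0, 101.0], [436.6, 107.4], [413.3, 115.0]]
-37 -3 [[457.5, 99.4], [438.2, 105.8], [414.9, 113.3]]
-37 0 [[457.7, 100.2], [438.3, 106.6], [415.0, 114.2]]
-37 3 [[457.8, 101.1], [438.4, 107.5], [415.0, 115.1]]
-34 -3 [[459.3, 99.5], [440.0, 105.9], [416.7, 113.4]]
-34 0 [[459.5, 100.4], [440.1, 106.7], [416.7, 114.3]]
-34 3 [[459.7, 101.2], [440.2, 107.6], [416.8, 115.2]]
```

```bash
python3 - <<'E'
from h import *
s=load("scene0");t=load("top0");w=load("w1")
ph=np.radians(-16.7);ex=np.r_[np.cos(ph),np.sin(ph),0]
for C in ([528,190.2,231],):
    C=np.array(C)
    pts=[C+ex*-21+[0,0,20],C+ex*19+[0,0,11],C+ex*60+[0,0,11]]
    for n,q in (("s",s),("t",t),("w",w)): print(n,proj(q,pts).round(1).tolist())
# measured crossarm centre at given rows
g=cv2.cvtColor(s["img"],cv2.COLOR_RGB2GRAY).astype(int)
for v in (147,150,155,160,170,180,185): print("s",v,g[v,446:472].tolist())
E
python3 to.py 538 223.7 265 -16.7
```

```text
s [[456.7, 148.3], [458.0, 167.0], [460.4, 182.6]]
t [[179.1, 191.1], [189.1, 166.8], [197.4, 141.1]]
w [[265.1, 345.4], [272.2, 386.4], [277.5, 430.6]]
s 147 [95, 95, 95, 95, 94, 94, 94, 95, 85, 87, 100, 120, 102, 85, 93, 92, 93, 93, 91, 88, 85, 85, 84, 83, 84, 84]
s 150 [96, 95, 96, 95, 94, 96, 95, 96, 80, 80, 84, 82, 74, 86, 97, 96, 95, 94, 95, 94, 95, 95, 95, 95, 94, 94]
s 155 [94, 94, 95, 95, 95, 94, 98, 87, 88, 102, 113, 102, 84, 95, 96, 95, 96, 95, 95, 95, 95, 95, 95, 96, 95, 96]
s 160 [93, 95, 97, 95, 96, 95, 97, 85, 99, 120, 128, 118, 90, 94, 97, 96, 97, 97, 96, 96, 97, 95, 96, 96, 96, 96]
s 170 [113, 96, 86, 78, 77, 76, 68, 64, 87, 116, 90, 88, 110, 123, 123, 110, 94, 94, 94, 94, 93, 94, 95, 96, 97, 96]
s 180 [159, 158, 156, 155, 153, 149, 145, 139, 140, 145, 152, 162, 120, 95, 113, 123, 118, 105, 152, 156, 155, 155, 156, 156, 157, 157]
s 185 [106, 78, 76, 105, 146, 162, 161, 160, 159, 159, 158, 159, 166, 112, 90, 115, 124, 117, 114, 157, 171, 88, 85, 113, 125, 125]
units [2.815 0.009 0.44 ] twist 0.009
```

Request:
play_rows:
  travel:
    - [0.3,0,0.1]
    - [0.8,0,0.2]
    - [1.4,0,0.3]
    - [2.0,0,0.43]
    - [2.5,0,0.43]
  twist: [0,0,0,0,0]

```text
t: 14.3
ee_pos: [530.9, 225.9, 264.0]
ee_rot: [0.0, 0.989, -0.145, -0.0]
ft_force: [1.3, -0.7, -4.7]
width: 5.5
```

Request:
play_rows:
  travel:
    - [0.2,0,0]
    - [0.3,0,0]
    - [0.3,0,0]
    - [0.3,0,0]
    - [0.3,0,0]
  twist: [0,0,0,0,0]

```text
t: 14.8
ee_pos: [537.1, 224.5, 265.5]
ee_rot: [-0.0, 0.99, -0.144, -0.0]
ft_force: [-0.2, 0.7, -4.0]
width: 5.7
```

```bash
python3 f.py; python3 to.py 538 223.7 235 -16.7; python3 - <<'E'
from h import *
s=snap("scene","s11");g=cv2.cvtColor(s["img"],cv2.COLOR_RGB2GRAY).astype(int)
T=pose();ex=T[:3,0];ey=-T[:3,1];tcp=T[:3,3]
print(proj(s,[tcp-ey*35+[0,0,25],tcp-ey*65+[0,0,11]]).round(1).tolist(), proj(s,[[528,190.2,231],[508,196.2,251]]).round(1).tolist())
np.set_printoptions(linewidth=250)
for v in range(118,172,3): print(v,"".join("%3x"%(x//8) for x in g[v,425:485]))
E
```

```text
t 14.8 pos [537.1 224.5 265.5] hdg -16.58 F [-0.2   0.71 -4.03] tool F [-0.39 -0.62  4.03] M [ 0.2  -0.07  0.  ] w 5.7
units [0.036 0.017 1.017] twist 0.015
[[462.7, 134.1], [441.9, 140.5]] [[455.7, 165.8], [456.7, 148.4]]
118  14 14 14 14 14 14 14 14 14 14 14 14 14 14 14 14 14 14 14 14 14 14 14 14 14 14 14 14 14 14 14 14 14 13 13 13 13 13 12 12 12 13 14 14 14 14 14 14 14 14 14 15 15 14  d  1  1  2  1  1
121  14 14 14 14 14 14 14 14 14 14 14 14 14 14 14 14 14 14 14 14 14 14 14 14 14 14 14 14 14 14 14 14 14 14 14 14 14 14 14 14 14 14 13 12 12 12 13 14 14 14 14 14 16 10  1  1  2  1  1  2
124  14 14 14 14 14 14 14 15 14 14 14 15 14 15 14 14 14 14 14 14 14 14 14 14 14 14 14 14 14 14 14 14 14 14 14 14 14 14 14 14 14 14 13 12 12 14 14 14 14 14 14 14 15 14  f  a  6  1  1  2
127  14 14 14 14 14 14 14 14 14 14 14 14 15 14 14 14 14 14 14 14 14 14 14 14 14 14 14 14 14 14 14 14 14 14 14 14 14 14 14 14 14 14 13 13 12 14 14 14 14 14 14 15 15 14  e  1  1  2  2  2
130  14 14 14 14 14 14 14 14 14 14 14 14 14 14 14 14 14 14 14 14 14 14 14 14 14 14 14 14 14 14 14 14 14 14 14 15 15 15 15 15 15 14 15 14 
[... 1752 characters left out ...]
3 10  9  8  8  9  a  a  9  9  9  9  9  9  9  9  9  8  8  9  a  9  c  f 12 12 12 13 13 13 13 13 13 13 13 13 13 13 13 13 13 13 13 13 13 13 13 13 13
163   6  6  6  9  b  c  b  9  9  9  9  8  8  9  9  9  9  9  9  9  9  9  9  9  9  9  9  9  8  c  e  f  b  a  9  8  8  8  9  9  9  9  9  a  d  e 13 13 13 13 13 13 13 13 12 13 13 12 12 11
166   e 10  e  c  9  7  8  8  8  8  8  8  9  8  8  8  8  8  9  9  9  9  9  9  9  9  9  9  9  8  a  a  d  f  f  e  9  8  9  9  9  9  9  9  9  8  9  9  9  a  c 12 13 13 13 12 11 10 11 12
169   9  7  7  8  8  8  8  8  8  8  8  8  8  8  8  8  8  8  8  8  8  8  9  8  8  9  9  9  9  9  8  7  b  e  f  f  c  9  8  9  9  9  9  9  9  9  9  9  9  9  9  8  b  f 10 10 11 10 12 13
```

Request:
play_rows:
  travel:
    - [0.03,0,0.3]
    - [0.03,0,0.6]
    - [0.03,0,0.9]
    - [0.03,0,1.2]
    - [0.03,0,1.3]
  twist: [0,0,0,0,0]

```text
t: 15.35
ee_pos: [537.8, 223.7, 224.4]
ee_rot: [0.001, 0.99, -0.144, -0.001]
ft_force: [-0.9, -0.3, -5.2]
width: 5.5
```

Request:
play_rows:
  travel:
    - [0,0,0.05]
    - [0,0,0.1]
    - [0,0,0.1]
    - [0,0,0.1]
    - [0,0,0.1]
  twist: [0,0,0,0,0]

```text
t: 15.85
ee_pos: [538.7, 224.0, 223.6]
ee_rot: [-0.0, 0.99, -0.144, 0.0]
ft_force: [0.1, -0.4, -4.3]
width: 5.6
```

```bash
python3 f.py
```

```text
t 15.85 pos [538.7 224.  223.6] hdg -16.62 F [ 0.09 -0.39 -4.35] tool F [0.19 0.35 4.35] M [ 0.09 -0.13 -0.06] w 5.6
```

Request:
play_rows:
  travel:
    - [0,0,0.05]
    - [0,0,0.1]
    - [0,0,0.13]
    - [0,0,0.13]
    - [0,0,0.13]
  twist: [0,0,0,0,0]

```text
t: 16.35
ee_pos: [538.5, 224.0, 219.3]
ee_rot: [-0.0, 0.99, -0.144, 0.0]
ft_force: [0.8, -0.7, -4.7]
width: 5.3
```

Request:
play_rows:
  travel:
    - [0,0,0.04]
    - [0,0,0.08]
    - [0,0,0.08]
    - [0,0,0.08]
  twist: [0,0,0,0]

```text
t: 16.75
ee_pos: [538.5, 224.0, 216.8]
ee_rot: [-0.0, 0.99, -0.144, -0.0]
ft_force: [0.6, 0.1, -4.2]
width: 5.4
```

Request:
play_rows:
  travel:
    - [0,0,0.04]
    - [0,0,0.06]
    - [0,0,0.06]
    - [0,0,0.06]
  twist: [0,0,0,0]

```text
t: 17.15
ee_pos: [538.6, 224.0, 215.2]
ee_rot: [-0.0, 0.99, -0.144, 0.0]
ft_force: [-0.5, 0.3, -4.3]
width: 5.2
```

```bash
python3 f.py; python3 - <<'E'
from h import *
s=snap("scene","s12");g=cv2.cvtColor(s["img"],cv2.COLOR_RGB2GRAY).astype(int)
T=pose();ex=T[:3,0];ey=-T[:3,1];tcp=T[:3,3]
print(proj(s,[tcp-ey*35+[0,0,25],tcp-ey*65+[0,0,11]]).round(1).tolist(), proj(s,[[528,190.2,231],[528,190.2,239],[508,196.2,251]]).round(1).tolist())
for v in range(140,186,2): print(v,"".join("%3x"%(x//8) for x in g[v,428:485]))
E
```

```text
t 17.15 pos [538.6 224.  215.2] hdg -16.61 F [-0.49  0.27 -4.28] tool F [-0.55 -0.11  4.28] M [ 0.16 -0.1   0.01] w 5.2
[[457.0, 161.3], [437.1, 167.1]] [[455.7, 165.8], [456.6, 161.7], [456.7, 148.4]]
140  14 14 14 14 14 14 14 14 14 14 14 14 14 14 14 14 14 14 14 14 14 14 14 14 14 14 14 14 14 14 14 14 14 14 14 14 14 14 14 14 14 14 15 15  4  3  4  4  4  4  3  3  3  3  3  3  3
142  13 13 13 13 14 14 14 14 14 14 14 14 14 14 14 14 14 14 14 14 14 14 14 14 14 14 14 14 14 14 14 14 14 14 14 14 14 14 14 14 14 14 14 14  8  1  3  3  4  4  4  4  4  4  4  3  3
144  13 13 12 11 11 12 12 13 13 13 14 13 13 14 14 13 14 14 14 14 14 14 14 14 14 14 14 14 14 14 14 14 14 14 14 14 14 14 14 14 14 14 14 14 15 10  2  4  4  4  4  4  4  4  4  5  6
146  14 14 14 13 14 13 13 12 11 11 12 12 13 13 13 13 13 13 13 13 13 13 14 13 13 14 14  e  9  9  8  c 14 14 13 14 13 14 14 14 14 14 14 15 15  5  4  4  4  4  4  4  4  4  4  4  4
148  14 14 13 13 13 13 13 13 13 13 12 11 11 12 13 13 13 13 13 13 13 13 13 13 13 14 11  9  8  9  8  9 14 14 13 13 13 13 14 14 14 13 14 14  9  3  5  5  5  5  5  5  5  5  4  4  5
150   b 10 13 13 1
[... 2449 characters left out ...]
   c  c  c  c  c  c  c  c  c  c  b  7  7  8  9  b  d  c  c  c  c  c  c  c  c  b  a  e 12 14  d  c  e  f  e  d 13 14 13 13 13 14 14 12  e  d  d  d  e  c  c  b  b  b  d 11 14
180   9  a  a  b  c  c  c  c  c  c  c  9  5  6  6  7  b  c  c  c  c  c  c  b  b  b  b  b  b 10  e  c  e  f  f  d 13 14 13 14 14 14 14 14 14 14 14 14 14 14 14 13 12 12 13 13 14
182   5  5  5  6  6  6  8  9  9  8  7  8  8  8  7  8  a  a  a  a  a  b  a  a  a  b  b  c  c  c  a  a  d  f  f  d 12 14 14 14 13 10 10  f  e 11 11 13 14 14 13 13 12 12 11 13 13
184   5  6  8  8  9  a  9  9  9  9  9  9  8  8  8  8  8  8  8  8  8  9  9  9  9  9  9  9  a  a  a  a  c  f  f  e  e 14 15  f  e  f  f  f  f  f  e  e  f 14 14 13 13 13 12 11 11
```

Request:
play_rows:
  travel:
    - [0,0,0.03]
    - [0,0,0.06]
    - [0,0,0.06]
    - [0,0,0.06]
  twist: [0,0,0,0]

```text
t: 17.6
ee_pos: [538.6, 223.8, 214.0]
ee_rot: [-0.0, 0.99, -0.144, 0.0]
ft_force: [-1.3, -1.0, 1.9]
width: 5.2
```

Request:
play_rows:
  travel:
    - [0,0,0.03]
    - [0,0,0.05]
    - [0,0,0.05]
    - [0,0,0.05]
  twist: [0,0,0,0]

```text
t: 18.0
ee_pos: [538.7, 223.7, 213.1]
ee_rot: [0.0, 0.99, -0.144, 0.001]
ft_force: [-2.0, -1.9, 8.0]
width: 5.6
```

Request:
play_rows:
  travel:
    - [0,0,-0.04]
    - [0,0,-0.05]
    - [0,0,-0.05]
  twist: [0,0,0]

```text
t: 18.3
ee_pos: [538.7, 223.8, 213.6]
ee_rot: [0.0, 0.99, -0.144, 0.0]
ft_force: [-1.9, -2.7, 4.3]
width: 5.4
```

```bash
python3 f.py
```

```text
t 18.3 pos [538.7 223.8 213.6] hdg -16.61 F [-1.93 -2.73  4.27] tool F [-1.07  3.17 -4.27] M [-0.53  0.16 -0.04] w 5.4
```

Request:
play_rows:
  travel:
    - [0,0,-0.02]
    - [0,0,-0.02]
    - [0,0,-0.02]
  twist: [0,0,0]

```text
t: 18.6
ee_pos: [538.6, 223.9, 213.8]
ee_rot: [0.0, 0.99, -0.144, 0.0]
ft_force: [-0.3, -3.5, 2.9]
width: 5.2
```

```bash
python3 f.py
```

```text
t 18.6 pos [538.6 223.9 213.8] hdg -16.61 F [-0.28 -3.55  2.94] tool F [ 0.74  3.48 -2.94] M [-0.49 -0.01 -0.01] w 5.2
```

Request:
play_rows:
  travel:
    - [0,0.02,-0.01]
    - [0,0.03,-0.02]
    - [0,0.03,-0.02]
    - [0,0.03,-0.02]
  twist: [0,0,0,0]

```text
t: 19.0
ee_pos: [538.5, 223.7, 214.3]
ee_rot: [-0.001, 0.99, -0.144, 0.0]
ft_force: [2.4, 1.5, -0.3]
width: 5.8
```

```bash
python3 f.py
```

```text
t 19.0 pos [538.5 223.7 214.3] hdg -16.61 F [ 2.35  1.52 -0.27] tool F [ 1.82 -2.13  0.28] M [ 0.23 -0.24  0.1 ] w 5.8
```

Request:
play_rows:
  travel:
    - [0,-0.01,0]
    - [0,-0.01,0]
    - [0,-0.01,0]
    - [0,-0.01,0]
  twist: [0,0,0,0]

```text
t: 19.4
ee_pos: [538.2, 223.5, 214.4]
ee_rot: [-0.0, 0.99, -0.144, -0.0]
ft_force: [1.5, 1.6, -0.5]
width: 5.1
```

Request:
play_rows:
  travel:
    - [0,0,0]
    - [0,0,0]
    - [0,0,0]
  twist: [0,0,0]
  claw: 7

```text
t: 19.7
ee_pos: [538.0, 223.3, 214.3]
ee_rot: [0.0, 0.99, -0.145, -0.0]
ft_force: [-0.1, 0.9, -0.7]
width: 6.9
```

```bash
python3 f.py
```

```text
t 19.7 pos [538.  223.3 214.3] hdg -16.62 F [-0.07  0.91 -0.67] tool F [-0.33 -0.85  0.67] M [ 0.06 -0.04  0.01] w 6.9
```

The tool is unloaded (Fz ≈ −0.7 N, against −4.3 N when carrying), so the hook carries the basket. Releasing gently.

Request:
play_rows:
  travel:
    - [0,0,0]
    - [0,0,0]
    - [0,0,0]
  twist: [0,0,0]
  claw: 11

```text
t: 20.0
ee_pos: [538.3, 223.3, 214.6]
ee_rot: [0.0, 0.99, -0.144, 0.0]
ft_force: [-0.1, 0.3, 0.2]
width: 11.1
```

Request:
play_rows:
  travel:
    - [0,0,0]
    - [0,0,0]
    - [0,0,0]
    - [0,0,0]
  twist: [0,0,0,0]
  claw: 34

```text
t: 20.4
ee_pos: [538.3, 223.4, 214.5]
ee_rot: [-0.0, 0.99, -0.144, -0.0]
ft_force: [-0.1, 0.3, -0.4]
width: 33.9
```

```bash
python3 f.py; python3 - <<'E'
from h import *
s=snap("scene","s13");g=cv2.cvtColor(s["img"],cv2.COLOR_RGB2GRAY).astype(int)
print(proj(s,[[528,190.2,239]]).round(1).tolist())
for v in range(156,174,2): print(v,"".join("%3x"%(x//8) for x in g[v,428:485]))
s0=load("s12");g0=cv2.cvtColor(s0["img"],cv2.COLOR_RGB2GRAY)
T=g0[205:235,410:470];m=cv2.matchTemplate(g.astype(np.uint8)[185:255,390:490],T,cv2.TM_CCOEFF_NORMED);print(np.array(np.unravel_index(m.argmax(),m.shape))-20,m.max())
E
```

```text
t 20.4 pos [538.3 223.4 214.5] hdg -16.61 F [-0.1   0.28 -0.43] tool F [-0.18 -0.24  0.43] M [-0.04  0.01 -0.03] w 33.9
[[456.6, 161.7]]
156   7  7  7  8  a  9  6  7  6  7  b 10 13 14 13 13 12 12 12 13 13 13 13 13 13 11  b  9  b  9  a 13 13 13 13 13 13 13 13 13 14 15  a  5  6  6  6  6  6  6  6  6  5  5  5  6  5
158   7  6  7  6  d 14 12  d  8  6  6  7  6  8  f 12 12 11 12 13 13 13 13 13 13  e  9  9  a  9  d 13 13 14 13 13 13 13 13 13 14 11  5  6  6  6  6  6  6  6  6  6  6  6  6  6  6
160   6  6  7  6  c 12 13 13 14 12  e  a  6  6  6  6  9  f 12 13 13 10  e  f 11 12 12  d  a  a  a  9  9  9  a  a  f 13 14 14 15  b  5  6  6  6  6  6  6  6  6  6  6  6  6  6  6
162   6  6  7  6  c 12 12 13 13 13 13 14 13  f  b  7  6  6  6  a  c  b  a  a  a  a  a  b  a  9  9  a  a  a  a  a  a  8  c 14 11  6  6  6  6  6  6  6  6  6  6  6  6  6  6  6  6
164   c  c  b  b  c  d  c  f 12 12 12 12 12 13 13 12  e  b  c  c  a  9  9  8  c  d  9  9  a  b  c  e  a  a  8  8  9  9  8  d  d  6  6  6  6  6  7  7  7  6  7  6  6  6  7  7  7
166   e  e  e  e  f  f  f  f  f  f  f  f  f  f  f 10  e  b  a  9  8  8  7  8  9  c  b  a  a  d  f  f  e 10 10  9  8  9  9  9  8  6  7  7  7  6  8  a  a  7  6  6  7  7  7  7  7
168   7  7  8  8  8  8  8  8  8  8  9  9  9  9  a  a  a  8  8  b 10 14 11  a  9  9  8  7  7  b  e  f  e  e 13 10  a  8  9  9  9  b  b  b  b  a  9  a  a  7  6  7  7  7  7  7  7
170   6  a  d  c  c  c  c  c  c  c  b  b  b  b  a  a  a  c 11 13  f  a  8  8  8  7  c 13 10  b  d  f  f  c 12 14 10  9  8  8  8  8  9  9  9  7  9  a  8  6  7  7  7  7  7  7  7
172   7  c  c  c  c  c  c  c  c  c  c  c  c  c  c  b  a  9  9  8  8  7  8  9  d 12 12 11 13  d  c  f  f  e  d 13 14 14 14 14 15 11 11 12  d  8  a  a  7  7  7  7  7  7  7  7  7
[ 0 -1] 0.8929374
```

Request:
play_rows:
  travel:
    - [0,0,-0.3]
    - [0,0,-0.8]
    - [0,0,-1.6]
    - [0,0,-2.6]
    - [0,0,-3.6]
  twist: [0,0,0,0,0]

```text
t: 20.95
ee_pos: [538.2, 223.4, 324.2]
ee_rot: [-0.0, 0.99, -0.144, 0.0]
ft_force: [0.8, -0.4, -1.0]
width: 34.1
```

Request:
play_rows:
  travel:
    - [0,-1,0]
    - [0,-2.5,0]
    - [0,-4,0]
    - [0,-5,0]
    - [0,-5,0]
  twist: [0,0,0,0,0]

```text
t: 21.45
ee_pos: [581.5, 370.8, 321.4]
ee_rot: [-0.0, 0.99, -0.143, -0.0]
ft_force: [0.6, 0.5, 0.7]
width: 33.8
```

Request:
play_rows:
  travel:
    - [0,0,0]
    - [0,0,0]
    - [0,0,0]
    - [0,0,0]
    - [0,0,0]
  twist: [0,0,0,0,0]

```text
t: 21.95
ee_pos: [581.2, 366.4, 323.0]
ee_rot: [-0.0, 0.989, -0.145, 0.0]
ft_force: [-0.8, 0.1, 0.2]
width: 34.0
```

```bash
python3 f.py; python3 - <<'E'
from h import *
s=snap("scene","s14");t=snap("top","t14");t0=load("top0")
g=cv2.cvtColor(s["img"],cv2.COLOR_RGB2GRAY);g0=cv2.cvtColor(load("s13")["img"],cv2.COLOR_RGB2GRAY)
def sh(a,b,y0,y1,x0,x1):
    m=cv2.matchTemplate(b[y0-15:y1+15,x0-15:x1+15],a[y0:y1,x0:x1],cv2.TM_CCOEFF_NORMED);return (np.array(np.unravel_index(m.argmax(),m.shape))-15).tolist(),round(float(m.max()),2)
print("basket s13->s14",sh(g0,g,205,235,410,470))
for v in range(160,174,2): print(v,"".join("%3x"%(x//8) for x in g[v,428:505]))
a=cv2.cvtColor(t0["img"],cv2.COLOR_RGB2GRAY);b=cv2.cvtColor(t["img"],cv2.COLOR_RGB2GRAY)
print("cast",sh(a,b,116,152,294,338),"fan",sh(a,b,242,290,268,340),"tools",sh(a,b,158,238,294,332))
print("post scene",sh(cv2.cvtColor(load("scene0")["img"],cv2.COLOR_RGB2GRAY),g,180,225,455,500))
# pivot ends & rim: level check
ph=np.radians(-16.7);ex=np.r_[np.cos(ph),np.sin(ph),0];ey=np.r_[-ex[1],ex[0],0];k=np.array([528,190.2,239])
rim=lambda tx,ty:[k+ex*x+ey*y+np.r_[0,0,-94+tx*x+ty*y] for x,y in((60,0),(-60,0),(0,60),(0,-60))]
print("rim pred level scene",proj(s,rim(0,0)).round(0).tolist(),"tilt.1y",proj(s,rim(0,.1)).round(0).tolist(),"tilt.1x",proj(s,rim(.1,0)).round(0).tolist())
for u in(440,455): print("col",u,"".join("%3x"%(x//8) for x in g[170:290:2,u]))
E
```

```text
t 21.95 pos [581.2 366.4 323. ] hdg -16.66 F [-0.79  0.08  0.15] tool F [-0.78  0.15 -0.15] M [-0.02  0.    0.03] w 34.0
basket s13->s14 ([0, 0], 0.86)
160   7  7  7  7  8  b  b  c  c  b  9  8  7  7  7  6  9  e 11 12 12  f  d  f 10 10 11 11 11 11  f  e  e  e  f  f 11 12 13 12 12 12 12 12 12 12 12 12 12 12 12 12 12 12 13 12 13 12 12 12 12 13 13 13 13 13 13 13 13 13 13 13 13 13 13 13 13
162   6  6  7  7  9  c  b  b  b  b  c  c  b  a  8  7  7  7  7  a  b  b  a  a  a  a  a  a  a  a  a  b  b  c  c  c  c  a  d 13 13 12 12 12 12 12 12 12 12 12 12 12 12 12 12 12 12 11 11 10 10 10 10 10 11 12 12 13 13 13 13 13 13 13 13 13 13
164   b  b  b  b  c  d  d  c  c  c  c  c  c  c  c  b  a  a  c  b  a  9  9  8  b  d  9  9  a  b  c  d  a  a  8  8  9  9  9  d 13 13 12 12 12 12 12 12 12 12 12 12 12 12 11 10 10 10 11 11 12 12 12 12 12 11 10 10 11 12 13 13 13 13 13 13 13
166   d  d  d  e  e  e  f  f  f  f  f  f  f  f  f 10  e  b  a  9  8  8  7  7  7  8  9  a  a  c  e  f  d  f  f  9  8  9  9  9  d 12 12 12 12 12 12 12 12 12 12 12 12 11 10 11 12 12 12 12 13 13 13 13 13 12 12 12 11 10 11 12 13 13 13 13 13
168 
[... 696 characters left out ...]
3 13 13
cast ([0, 0], 1.0) fan ([0, 0], 0.99) tools ([0, 0], 1.0)
post scene ([0, 0], 0.7)
rim pred level scene [[450.0, 229.0], [445.0, 185.0], [482.0, 209.0], [412.0, 204.0]] tilt.1y [[450.0, 229.0], [445.0, 185.0], [482.0, 206.0], [412.0, 207.0]] tilt.1x [[450.0, 227.0], [444.0, 188.0], [482.0, 209.0], [412.0, 204.0]]
col 440   b  c  a  6  6  5  5  c  a  7  7  7  7  7  7  7  7  7  7  7  7  7  d 11 13  d  7 11  9  6  7  7  7  4  6  7  6  7  7  7  6  b  b  b  b  b  b  b  b  b  b  b  c  c  c  c  c  a  a 15
col 455   b  a  b  b  a  b  b  b  e  8  8  7  8  8  8  8  8  7  7  6  6  7 12  f  b  7  b  f  f  8  7  6  7  7  7  7  7  7  7  7  7  7  7  7  7  7  7  6  7  8  9  b  b  b  c  c  c  b  a  a
```

Request:
play_rows:
  travel:
    - [0,0,0]
    - [0,0,0]
    - [0,0,0]
    - [0,0,0]
    - [0,0,0]
  twist: [0,0,0,0,0]

```text
t: 22.55
ee_pos: [581.2, 367.2, 322.5]
ee_rot: [-0.0, 0.99, -0.144, -0.0]
ft_force: [0.3, 0.2, 0.8]
width: 33.8
```

```bash
python3 - <<'E'
from h import *
g=[cv2.cvtColor(x["img"],cv2.COLOR_RGB2GRAY) for x in(load("s14"),snap("scene","s15"))]
print("max diff",cv2.absdiff(cv2.GaussianBlur(g[0],(5,5),0),cv2.GaussianBlur(g[1],(5,5),0))[155:280,400:500].max())
print(ctrl.job_done())
E
```

```text
max diff 61
the job is handed in; nothing more can be done
None
```

The basket is hanging from the drain stand's hook by the kink in its bail, and I handed the job in at about 22.6 s. Handing in gave no verdict. One last check disagreed, so I'm not fully sure the basket was still.

**What I did:**
- **First swing failed:** with a full grip the rod did not turn in the pads, and the whole basket came up off the counter. I set it back to within about 2 px (2–3 mm) of its start.
- **Second swing:** with a softer grip the bail came up to about 1.5 rad while the basket stayed on the counter.
- **Carry and lower:** I carried the basket level to the stand and lowered it by feel. The pull on the wrist went from −4.3 N when carrying to about −0.5 N on the hook, and only then did I let go and back away.

**Last checks:**
- **Kink position:** in the scene camera, the kink sits within about 1–2 mm across the hook.
- **Level:** the slope of the bar matches a level basket.
- **Basket position:** no shift between the views before and after backing away.
- **Bystanders:** the cast, shade guide and instruments show no shift.
- **Stand:** its post shows no shift either, though that match was weak (0.7).

**Doubtful points:**
- **Stillness:** the last frame difference around the basket peaked at 61 grey levels. It could be arm shadow or a slight sway, and I handed in without following it up.
- **Force on the stand:** it reached an estimated 12 N for a moment at first contact (limit 14 N), until I eased off.

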